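# Put the label printer back to work

## Task

A fresh roll has just been loaded into the label printer: without gripping anything, use the closed fingers to push its roll cover down until the catch clicks and it is fully shut, then press the far end of the power rocker so that it tips over to on. Then press the bar-shaped feed key right down and let it up, and last press the round cut key right down and let it up, to run out and cut off the first label. Press one control at a time and none before the cover is shut, do not lift or shove the printer, and leave the bottles, vials and other things around it standing where they are.

Things in the scene. Friction and masses are not known exactly. Their poses are not given: they have to be found in the camera images.
- printer: light grey label printer, 240 mm deep (x) by 175 wide (y), 152 high when shut, 1.8 kg, loose on rubber feet, front to the robot. Origin: centre of its underside; x to its rear, y to its left, z up. Front 82 mm of its top: level deck 130 mm up; behind it the roll cover, 22 mm higher when shut. Control centres at x = -80 mm: rocker right (y -55), cut key middle (0), feed key left (+55)
- cover (a joint): roll cover, flat shell hinged along y at the rear: 0 shut, grows as the front edge swings up and back (rad); starts 0.7 to 1.1, stop at 1.25. The stiff hinge keeps it where left; 1 to 2 N at the front edge moves it. At 0.08 it meets a sprung catch; 4 to 8 N down near the front edge pushes it past (at 0.04), then it snaps to 0 and stays. Shut: below 0.03
- cover_edge (a point): middle of the cover's front edge on its outer face; 142 mm in front of and 20 mm above the hinge line when shut; the outer face is flat and runs from here back to the hinge. x, y, z axes as the printer's when shut, turning with the cover
- cover_hinge (a point): point on the hinge line of the cover, in the middle of its width: 104 mm behind and 132 mm above the printer's origin (axes turn with the cover)
- power_rocker (a joint): black dished rocker switch, 30 mm long (x, near to far) by 20 wide, on the right of the deck. 0 = off (near half level, far end standing up), 0.40 = on (far half level, near end standing up). It snaps over past 0.20; pushing the far end over takes about 5 N and 6 mm; it stays where it snaps. On means above 0.32
- rocker_far (a point): point on the top face of the rocker's far half, 10 mm beyond the pivot, the spot to press: when on it lies about 4.5 mm above the deck, when off about 8 mm
- feed_key (a joint): travel of the feed key: 0 up, 4 mm fully down, springs back; 1.5 N to start, 4.3 N fully down. Pressed means beyond 2.8 mm for 0.1 s
- feed_top (a point): centre of the top of the feed key, the dark grey bar 34 mm wide (y) by 14 deep on the left of the deck; top 7 mm above the deck when up
- cut_key (a joint): travel of the cut key: 0 up, 4 mm fully down, springs back; 1.5 N to start, 4.3 N fully down. Pressed means beyond 2.8 mm for 0.1 s
- cut_top (a point): centre of the top of the cut key, the dark grey round key of 20 mm diameter in the middle of the deck; top 7 mm above the deck when up
- infusion_bottle: clear infusion bottle, 66 mm across, 150 high, white cap, standing close to the printer's left side; leave alone. Origin: centre of its underside
- glass_vial: small clear glass vial, 26 mm across, 52 high, standing near the front of the printer; leave alone. Origin: centre of its underside
- amber_vial: amber glass vial, 30 mm across, 60 high, standing near the front of the printer; leave alone. Origin: centre of its underside
- label_roll: spare white label roll standing on end, 92 mm across, 62 high, close to the printer's right side; leave alone. Origin: centre of its underside
- pill_carton: white medicine carton, 45 by 95 by 30 mm high, on the left of the bench; leave alone. Origin: centre of its underside
- tablet_bottle: white tablet bottle, 48 mm across, 85 high, at the side of the bench; leave alone. Origin: centre of its underside
- steel_bowl: steel bowl, 140 mm across, 40 high, at the right rear of the bench; leave alone. Origin: centre of its underside

How it is judged (in metres and radians):
On the way, in this order (a step that is already met when the one before it is completed fails the run):
1. the cover is pushed fully shut past its catch (value of joint cover below 0.03 rad), for 0.2 s.
2. the power rocker is tipped to on with the cover shut (value of joint cover below 0.03 rad and value of joint power_rocker above 0.32 rad), for 0.2 s.
3. the feed key is pressed down with the cover shut and the power on (all of step 2 and value of joint feed_key above 0.0028 m), for 0.1 s.
4. the cut key is pressed down, the feed key being up again, with the cover shut and the power on (all of step 2 and value of joint cut_key above 0.0028 m and value of joint feed_key below 0.001 m), for 0.1 s.
At the end, for the whole second after the job is handed in: cover shut (joint below 0.03 rad), power rocker on (above 0.32 rad), both keys up again (below 1 mm), the printer at rest, level, within 25 mm of where it stood, every other listed thing upright and within 30 mm of where it stood (all of step 2 and value of joint each of feed_key, cut_key below 0.001 m and distance of printer from where it was at the start of the episode below 0.025 m and linear speed of printer below 0.02 m/s and angle between printer's own z axis and vertical below 0.08 rad and distance of each of infusion_bottle, glass_vial, amber_vial, label_roll, pill_carton, tablet_bottle, steel_bowl from where it was at the start of the episode below 0.03 m and angle between each of infusion_bottle, glass_vial, amber_vial, label_roll, pill_carton, tablet_bottle, steel_bowl's own z axis and vertical below 0.15 rad); the robot touches nothing.
It fails at once if a control is pressed while the cover is not shut (value of joint cover above 0.05 rad and (value of joint any of feed_key, cut_key above 0.002 m or value of joint power_rocker above 0.2 rad)).
It fails at once if two controls are pressed at once (value of joint each of feed_key, cut_key above 0.002 m or (value of joint power_rocker between 0.1 and 0.3 rad and value of joint any of feed_key, cut_key above 0.002 m)).
It fails at once if the printer is lifted, tipped or shoved (more than 25 mm) (height (world z) of printer above 0.012 m or angle between printer's own z axis and vertical above 0.08 rad or distance of printer from where it was at the start of the episode above 0.025 m).
It fails at once if another thing is lifted, knocked over or pushed away (more than 30 mm) (distance of any of infusion_bottle, glass_vial, amber_vial, label_roll, pill_carton, tablet_bottle, steel_bowl from where it was at the start of the episode above 0.03 m or height (world z) of any of infusion_bottle, glass_vial, amber_vial, label_roll, pill_carton, tablet_bottle, steel_bowl above 0.012 m or angle between any of infusion_bottle, glass_vial, amber_vial, label_roll, pill_carton, tablet_bottle, steel_bowl's own z axis and vertical above 0.3 rad).
It also fails if it takes over 51 s, if anything falls off the work surface, if the arm or the gripper's body presses on something with over 40 N, if the wrist force passes 120 N, or if a joint passes its speed limit or range.

## Robot

A 6-joint arm with a two-finger parallel gripper is mounted at the origin on the work surface. World frame = base frame: x ahead of the robot, y to its left, z up, the work surface at z = 0. Lengths are in m, angles in degrees, forces in N, time in s.
With the tool pointing down it reaches from about 0.35 to 0.875 m from the base axis. Payload 4.2 kg.
Tool frame: the origin (TCP) lies on the mounting face of the last link; the fingertips stand 182 mm ahead of it and the grasp point (between the pads) lies 164 mm ahead of it (r.tcp_to_grasp is the distance from the TCP to the grasp point, in m); z points along the fingers, y is the line along which they close (so a half turn about z gives the same grasp; the last joint's range is limited). The gripper opens to 87 mm and grips with 3 to 60 N. Pads are 19 mm wide; open, the fingers measure 117 mm over their backs; the gripper's body (75 mm by 190 mm) begins 51 mm behind the grasp point.
Start: joints at [-50.73, 22.042, 0.453, 0, -68.411, -14.817], TCP at [0.259, -0.569, 0.405] pointing down, gripper open.
Joint ranges: [-179.83, 179.83], [-69.29, 118.12], [-61.27, 80.66], [-181.25, 117.63], [-171.15, -9.14], [-177.46, 177.46]. Speed limits (degrees/s): [159.86, 159.86, 180, 180, 180, 180].

## Interface

Orientations are given as a 3x3 rotation matrix whose columns are the frame's x, y, z axes.
In Python, from station import sense, eyes, r gives the robot as it stands.
- The arm moves only by the tool jog_arm, never from a script. Its argument "increments" is a list of rows, each a list of 4 numbers: the shift along the tool's x, y, z normalised to -1 to 1, where 1 is 0.02 m, then the turn about the tool's z normalised to -1 to 1, where 1 is 0.08 rad. A call has 1 to 10 rows; each row shifts and turns the commanded pose from where the row before left it, along the tool's axes as they then stand; what a row does not reach is not made up. A row lasts 1/10 s, in which the tool goes at most 50 mm and 8.59 degrees, less where a joint would pass 70% of its speed; a pose out of reach is approached as far as the arm can. A call with a number of a shift or a turn outside -1 to 1 is refused whole. A call with a gripper value outside its range is refused whole. "grip" is the finger opening in mm, from 0 to 87, set as the call begins (left out, the last holds). The fingers move at their own pace and stop on an object; the grip force is fixed at half the most. Time passes only in rows, so rows that do not move let the fingers close. It gives the time, the measured TCP pose, the force, the opening and the grip force at its end, in the units of the state.
- sense(): the state, without advancing time (a new reading comes with each control period).
- eyes.capture(name): name is "side" or "top"; returns the picture (384x512x3 uint8, blue, green, red); there is no depth.
- eyes.get_calibration(name): a dict with "camera_matrix" (3x3 intrinsics, pixels), "R" (3x3) and "t" (3): a world point X has camera coordinates R X + t. Camera axes: x right, y down, z forward; pixel columns grow to the right and rows downward; lengths in m; the calibration is good to about 2 mm. A picture is of the moment at which its call begins. get_calibration takes no time and is no camera call.
- r.finish_job(): hands the job in; it is judged then, once.
Trained networks look in the newest picture that a camera, given by its name, has taken for a name from the list of things; names that differ only in an ending like _2 or _b are one class to them, and where a whole thing is asked for, a point or a joint stands for the part that bears it (a point fixed in the world has none). Each returns a list of dicts, best first, with "conf" (0 to 1); they miss things now and then, are a little off and sometimes report something else, mostly with a low value. They report only what shows in the picture. A call takes as long as a camera call.
- eyes.spot_in(camera, name): "centre" ([x, y, z] in m, in world coordinates, good to about 4 mm: the middle of the surface that is visible of it).
- eyes.outline_of(camera, name): "mask" (384x512 bool, what is visible of it).
The state is a dict: "time_s": time; "joints": joint angles; "joint_velocities": joint speeds; "effort": joint torques, N m; "tcp_pos": TCP position; "ee_rot": TCP orientation; "wrist_force": force on the tool from outside, world axes, zero at the start; "moment": the same for the moment, N m; "gripper_width": opening from 0.0 (shut) to 1.0 (fully open); "gripper_force": force on a finger pad.
Only numpy, scipy, OpenCV 4.12 (cv2) and the standard library are available. Lean on these libraries where they do the work, as an engineer would, in place of code of your own. Each camera call takes 0.05 s, during which the arm holds its last target. There are 200 camera calls.

## Working session

There is one attempt and no reset: what is moved stays moved. The work goes in short steps, Python scripts to look and compute and a tool call to move; the robot and the scene stay as the last step left them, time stands still between calls to the robot, and variables do not carry over. Pictures are saved under pics/ and viewed, at most 10 in all, crops included, and the job is handed in when it is done.

Besides the shell and the picture viewer there is one more tool, called after "Request:" as a command line: name --pt "numbers of a row" for each row, then --argument value for the rest. jog_arm: Moves the arm, as the interface text tells. Its arguments: {"type":"object","properties":{"increments":{"type":"array"},"grip":{"type":"number"}},"required":["increments"]}

```bash
mkdir -p pics; python3 - <<'E'
from station import sense, eyes, r
import cv2,numpy as np
s=sense(); print(s['time_s'],s['tcp_pos'],np.round(s['ee_rot'],3).tolist(),s['gripper_width'],s['wrist_force'])
a=eyes.capture('side');b=eyes.capture('top')
cv2.imwrite('pics/side.png',a);cv2.imwrite('pics/top.png',b)
for c in('side','top'):
  k=eyes.get_calibration(c);print(c,'cam pos',np.round(-np.array(k['R']).T@k['t'],3),np.round(k['R'],3).tolist())
  for n in('printer','cover_edge','cover_hinge','rocker_far','feed_top','cut_top','infusion_bottle','glass_vial','amber_vial','label_roll'):
    print(n,[(np.round(d['centre'],3).tolist(),round(d['conf'],2)) for d in eyes.spot_in(c,n)[:2]])
E
```

```text
0.0 [ 0.25868603 -0.56871787  0.40365392] [[-0.91, -0.414, -0.001], [-0.414, 0.91, 0.002], [0.0, 0.002, -1.0]] 0.9995918396542802 [ 0.63540042 -0.1284014  -0.15732199]
side cam pos [-0.077  0.723  0.742] [[-0.765, -0.644, 0.019], [-0.361, 0.403, -0.841], [0.534, -0.65, -0.541]]
printer [([0.583, 0.006, 0.111], 0.56), ([0.636, 0.026, 0.225], 0.47)]
cover_edge [([0.631, 0.029, 0.224], 0.75), ([0.571, 0.151, 0.078], 0.63)]
cover_hinge [([0.637, 0.029, 0.223], 0.57)]
rocker_far [([0.634, 0.029, 0.224], 0.41)]
feed_top []
cut_top []
infusion_bottle [([0.572, 0.146, 0.081], 0.89)]
glass_vial [([0.456, -0.144, 0.028], 0.54)]
amber_vial [([0.412, -0.017, 0.028], 0.61)]
label_roll [([0.69, -0.224, 0.059], 0.63)]
top cam pos [ 0.351 -0.029  1.388] [[-0.025, -0.999, -0.025], [-0.987, 0.029, -0.158], [0.159, 0.021, -0.987]]
printer [([0.605, -0.051, 0.13], 0.58)]
cover_edge [([0.653, -0.029, 0.232], 0.65)]
cover_hinge [([0.662, -0.031, 0.233], 0.84), ([0.661, -0.466, 0.008], 0.38)]
rocker_far []
feed_top [([0.506, -0.018, 0.139], 0.53)]
cut_top [([0.436, -0.411, 0.082], 0.66), ([0.66, -0.033, 0.232], 0.33)]
infusion_bottle [([0.578, 0.124, 0.103], 0.95), ([0.508, -0.017, 0.137], 0.22)]
glass_vial []
amber_vial []
label_roll [([0.677, -0.201, 0.058], 0.63)]
```

View pics/side.png

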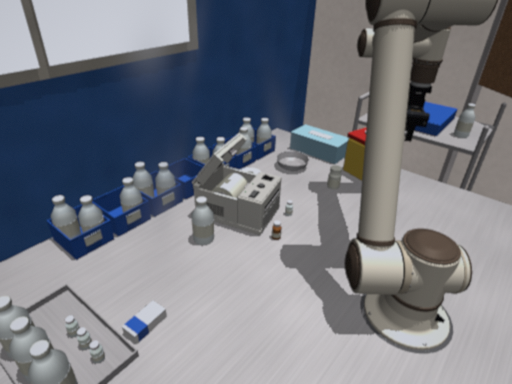

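View pics/top.png

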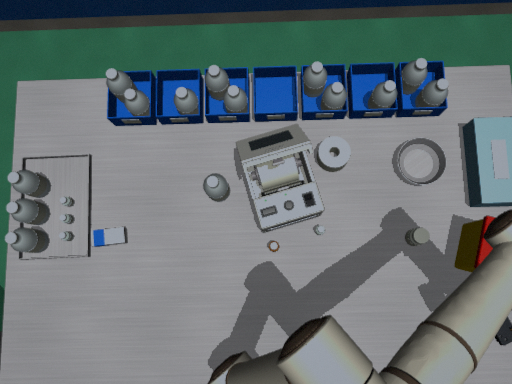

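The side view shows the printer at about (240,195) with its cover open. The top view shows the feed key near (268,211), the cut key (289,205) and the rocker (309,199). The amber vial is at (274,246) and the glass vial at (320,230). I'll enlarge both for exact pixels.

```bash
python3 - <<'E'
import cv2,numpy as np
a=cv2.imread('pics/side.png')[125:245,185:305];b=cv2.imread('pics/top.png')[120:240,225:345]
cv2.imwrite('pics/crop.png',np.hstack([cv2.resize(x,(400*1,400),interpolation=cv2.INTER_CUBIC) for x in(a,)]+[cv2.resize(b,(400,400),interpolation=cv2.INTER_CUBIC)]))
E
```

```text
(no output)
```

View pics/crop.png

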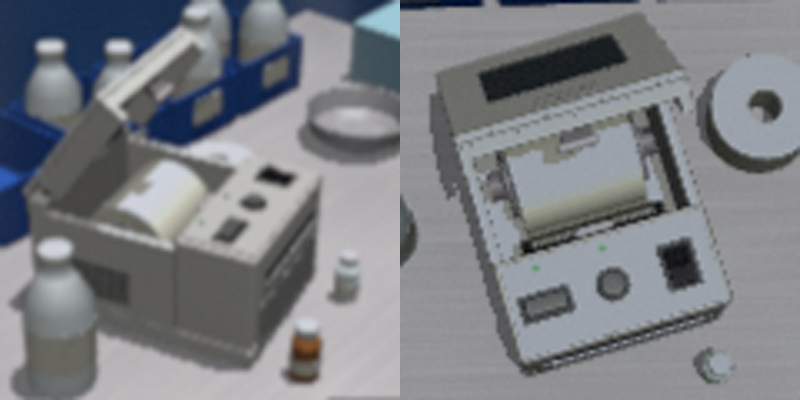

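```bash
cat > fit.py <<'E'
from station import sense, eyes, r
import numpy as np
from scipy.optimize import least_squares
T=lambda u,v:(225+(u-400)*.3,120+v*.3)
S=lambda u,v:(185+u*.3,125+v*.3)
def cov(y,q,p=(.142,.020)):  # outer front edge, printer frame
    c,s=np.cos(q),np.sin(q); return [-(-.104+0)*-1+(-p[0]*c+p[1]*s),y,.132+p[0]*s+p[1]*c]
obs=[]
for x,y,z,t,s in [(-.08,.055,.137,(547,303),(231,230)),(-.08,0,.137,(613,285),(254,202)),(-.08,-.055,.136,(680,264),(275,176))]:
    obs+= [('top',(x,y,z),T(*t)),('side',(x,y,z),S(*s))]
obs+=[('top',(-.12,.0875,.13),T(525,362)),('top',(-.12,-.0875,.13),T(728,300)),('side',(-.12,-.0875,.13),S(322,180)),('side',(-.12,.0875,.13),S(248,262))]
co=[('top',1,T(457,132)),('top',-1,T(690,70)),('side',1,S(100,92)),('side',-1,S(185,30))]
K={c:eyes.get_calibration(c) for c in('top','side')}
def proj(c,X):
    k=K[c];p=np.array(k['camera_matrix'])@(np.array(k['R'])@X+k['t']);return p[:2]/p[2]
def W(p,l):
    c,s=np.cos(p[2]),np.sin(p[2]);return np.array([p[0]+c*l[0]-s*l[1],p[1]+s*l[0]+c*l[1],l[2]])
def res(p):
    o=[proj(c,W(p,l))-m for c,l,m in obs]+[proj(c,W(p,cov(sg*p[4],p[3])))-m for c,sg,m in co]
    return np.concatenate(o)
if __name__=='__main__':
    f=least_squares(res,[.6,-.04,-.2,.9,.08],loss='soft_l1');p=f.x
    print(np.round(p,4),np.round(f.fun.reshape(-1,2),1).tolist())
    for n,l in dict(feed=(-.08,.055,.137),cut=(-.08,0,.137),rock=(-.07,-.055,.138),edge=cov(0,p[3]),shut=cov(0,0),hinge=(.104,0,.132)).items(): print(n,np.round(W(p,l),4))
E
python3 fit.py
```

```text
[ 0.6013 -0.0477  0.2537  2.5338  0.0919] [[-0.8, -0.4], [-1.9, -2.2], [-0.4, -0.8], [-1.5, -2.0], [-0.3, -0.3], [-1.1, -1.6], [-1.8, 0.2], [1.5, 0.3], [-0.6, -2.8], [0.5, -1.3], [0.4, 12.7], [0.4, 11.3], [1.7, 20.0], [2.9, 14.9]]
feed [ 0.5101 -0.0145  0.137 ]
cut [ 0.5239 -0.0678  0.137 ]
rock [ 0.5474 -0.1185  0.138 ]
edge [ 0.6245 -0.0417  0.1967]
shut [ 0.3632 -0.1094  0.152 ]
hinge [ 0.702  -0.0216  0.132 ]
```

```bash
sed -i 's/-(-.104+0)\*-1/.104/' fit.py; python3 fit.py
```

```text
[ 0.6    -0.0496  0.242   0.9529  0.0867] [[-0.4, -0.1], [-1.4, -2.2], [0.1, -0.3], [-0.9, -1.9], [0.2, 0.5], [-0.4, -1.5], [-1.7, 0.5], [1.8, 1.3], [0.2, -2.6], [0.8, -1.2], [0.1, 1.3], [-0.4, 0.9], [-1.6, -0.5], [-0.3, -2.5]]
feed [ 0.5091 -0.0154  0.137 ]
cut [ 0.5223 -0.0688  0.137 ]
rock [ 0.5452 -0.1198  0.138 ]
edge [ 0.6369 -0.0405  0.2593]
shut [ 0.5631 -0.0587  0.152 ]
hinge [ 0.701  -0.0247  0.132 ]
```

Request:
jog_arm --pt "0 0 -1 0.46" --pt "0 0 -1 0.46" --pt "0 0 -1 0.46" --pt "0 0 -1 0.46" --pt "0 0 -1 0.46" --pt "0 0 0 0" --grip 0

```text
time_s: 1.7
tcp_pos: [0.2586, -0.5691, 0.5083]
ee_rot: [[-0.971, -0.24, 0.003], [-0.24, 0.971, -0.006], [-0.002, -0.007, -1.0]]
wrist_force: [0.3, -0.5, 0.2]
gripper_width: 0.539
gripper_force: 0.0
```

```bash
cat > st.py <<'E'
# tip position in the printer frame (mm), heading error, force
from station import sense
import numpy as np
P=np.array([.600,-.0496]);YAW=.242
s=sense();R=np.array(s['ee_rot']);t=np.array(s['tcp_pos'])+.182*R[:,2]
c,n=np.cos(YAW),np.sin(YAW);d=t[:2]-P
print('t',round(s['time_s'],2),'tip_p mm',np.round([1e3*(c*d[0]+n*d[1]),1e3*(-n*d[0]+c*d[1]),1e3*t[2]],1),'yaw err',round(np.arctan2(-R[1,0],-R[0,0])-YAW,3),'tilt',np.round(R[:2,2],3),'F',np.round(s['wrist_force'],1),'w',round(s['gripper_width'],3))
E
python3 st.py
```

```text
t 1.7 tip_p mm [-455.6 -423.7  326.3] yaw err 0.001 tilt [ 0.003 -0.006] F [ 0.3 -0.5  0.2] w 0.539
```

Request:
jog_arm --pt "-1 0.8 0 0" --pt "-1 0.8 0 0" --pt "-1 0.8 0 0" --pt "-1 0.8 0 0" --pt "-1 0.8 0 0" --pt "-1 0.8 0 0" --pt "-1 0.8 0 0" --pt "-1 0.8 0 0" --pt "-1 0.8 0 0" --pt "-1 0.8 0 0"

```text
time_s: 2.7
tcp_pos: [0.4148, -0.3645, 0.5036]
ee_rot: [[-0.971, -0.241, -0.001], [-0.241, 0.971, 0.001], [0.001, 0.001, -1.0]]
wrist_force: [-0.4, 0.1, 0.2]
gripper_width: 0.007
gripper_force: 0.0
```

Request:
jog_arm --pt "-1 0.8 0 0" --pt "-1 0.8 0 0" --pt "-1 0.8 0 0" --pt "-1 0.8 0 0" --pt "-1 0.8 0 0" --pt "-1 0.8 0 0" --pt "-1 0.8 0 0" --pt "-1 0.8 0 0" --pt "-1 0.8 0 0" --pt "-1 0.8 0 0"

```text
time_s: 3.7
tcp_pos: [0.5705, -0.1611, 0.5036]
ee_rot: [[-0.97, -0.241, -0.002], [-0.241, 0.971, 0.0], [0.001, 0.001, -1.0]]
wrist_force: [0.3, 0.2, 0.5]
gripper_width: 0.009
gripper_force: 0.0
```

```bash
python3 st.py
```

```text
t 3.7 tip_p mm [ -55.6 -101.1  321.6] yaw err 0.001 tilt [-0.002  0.   ] F [0.3 0.2 0.5] w 0.009
```

Request:
jog_arm --pt "-1 0.85 0 0" --pt "-1 0.85 0 0" --pt "-1 0.85 0 0" --pt "-1 0.85 0 0" --pt "-1 0.85 0 0" --pt "-0.9 0.8 0 0" --pt "0 0 0.9 0" --pt "0 0 0.9 0" --pt "0 0 0 0"

```text
time_s: 4.6
tcp_pos: [0.6601, -0.0353, 0.4643]
ee_rot: [[-0.97, -0.241, -0.008], [-0.241, 0.971, 0.0], [0.008, 0.002, -1.0]]
wrist_force: [0.5, -0.2, -0.4]
gripper_width: 0.003
gripper_force: 0.0
```

```bash
python3 st.py; python3 - <<'E'
from station import eyes
import cv2,numpy as np
a=eyes.capture('side')[85:245,165:325];b=eyes.capture('top')[110:240,215:345]
cv2.imwrite('pics/c2.png',np.hstack([cv2.resize(x,(400,400),interpolation=cv2.INTER_CUBIC) for x in(a,b)]))
E
```

```text
t 4.6 tip_p mm [ 6.040e+01 -1.000e-01  2.823e+02] yaw err 0.001 tilt [-0.008  0.   ] F [ 0.5 -0.2 -0.4] w 0.003
```

View pics/c2.png

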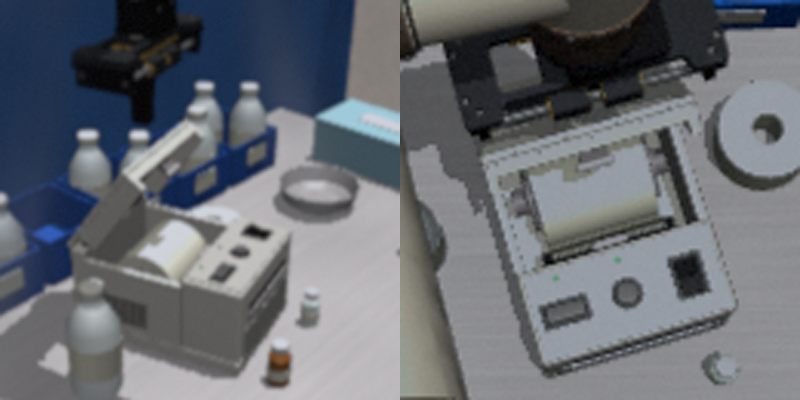

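The fingertips are at side-crop (145,118), above and just behind the raised cover edge near (195,130). I'll start the arc.

Request:
jog_arm --pt "0 0 0.5 0" --pt "0 0 0.5 0" --pt "0 0 0.6 0" --pt "0.25 0 0.2 0" --pt "0.35 0 0.25 0" --pt "0.35 0 0.25 0" --pt "0.3 0 0.2 0" --pt "0.3 0 0.2 0"

```text
time_s: 5.5
tcp_pos: [0.6296, -0.0434, 0.415]
ee_rot: [[-0.971, -0.24, 0.001], [-0.24, 0.971, 0.0], [-0.001, -0.0, -1.0]]
wrist_force: [1.9, -0.2, 0.0]
gripper_width: 0.004
gripper_force: 0.5
```

```bash
python3 st.py
```

```text
t 5.5 tip_p mm [ 30.4  -1.1 233. ] yaw err 0.001 tilt [0.001 0.   ] F [ 1.9 -0.2  0. ] w 0.004
```

Request:
jog_arm --pt "0.3 0 0.35 0" --pt "0.3 0 0.35 0" --pt "0.3 0 0.35 0" --pt "0.22 0 0.35 0" --pt "0.22 0 0.35 0" --pt "0.22 0 0.35 0" --pt "0.15 0 0.3 0" --pt "0.15 0 0.3 0" --pt "0 0 0 0"

```text
time_s: 6.4
tcp_pos: [0.5936, -0.0521, 0.3595]
ee_rot: [[-0.971, -0.24, -0.002], [-0.24, 0.971, 0.0], [0.002, 0.001, -1.0]]
wrist_force: [-0.0, 0.6, 0.7]
gripper_width: 0.004
gripper_force: 0.0
```

```bash
python3 st.py
```

```text
t 6.4 tip_p mm [ -7.2  -0.8 177.5] yaw err 0.001 tilt [-0.002  0.   ] F [-0.   0.6  0.7] w 0.004
```

Request:
jog_arm --pt "0.15 0 0.25 0" --pt "0.15 0 0.25 0" --pt "0.1 0 0.2 0" --pt "0.1 0 0.2 0" --pt "0 0 0.2 0" --pt "0 0 0.1 0" --pt "0 0 0.1 0"

```text
time_s: 7.1
tcp_pos: [0.5842, -0.0546, 0.3344]
ee_rot: [[-0.971, -0.24, -0.002], [-0.24, 0.971, -0.0], [0.002, 0.0, -1.0]]
wrist_force: [-4.0, 1.5, 11.2]
gripper_width: 0.006
gripper_force: 5.6
```

```bash
python3 st.py
```

```text
t 7.1 tip_p mm [-16.8  -1.  152.4] yaw err 0.001 tilt [-0.002 -0.   ] F [-4.   1.5 11.2] w 0.006
```

Request:
jog_arm --pt "0 0 0.1 0" --pt "0 0 0 0"

```text
time_s: 7.3
tcp_pos: [0.5841, -0.0545, 0.3344]
ee_rot: [[-0.971, -0.241, -0.001], [-0.241, 0.971, -0.001], [0.001, -0.0, -1.0]]
wrist_force: [-4.6, 1.5, 10.4]
gripper_width: 0.008
gripper_force: 4.9
```

```bash
python3 st.py
```

```text
t 7.3 tip_p mm [-16.8  -1.  152.4] yaw err 0.001 tilt [-0.001 -0.001] F [-4.6  1.5 10.4] w 0.008
```

Request:
jog_arm --pt "0 0 0.15 0" --pt "0 0 0.15 0" --pt "0 0 0 0"

```text
time_s: 7.6
tcp_pos: [0.5837, -0.0544, 0.334]
ee_rot: [[-0.97, -0.243, 0.002], [-0.243, 0.97, -0.002], [-0.001, -0.002, -1.0]]
wrist_force: [-14.0, 4.4, 31.1]
gripper_width: 0.002
gripper_force: 16.1
```

```bash
python3 st.py
```

```text
t 7.6 tip_p mm [-16.7  -1.2 152. ] yaw err 0.003 tilt [ 0.002 -0.002] F [-14.    4.4  31.1] w 0.002
```

Request:
jog_arm --pt "0 0 -0.5 0" --pt "0 0 -1 0" --pt "0 0 -1 0" --pt "0 0 -1 0" --pt "0 0 -1 0" --pt "0 0 0 0"

```text
time_s: 8.2
tcp_pos: [0.5849, -0.0546, 0.4194]
ee_rot: [[-0.971, -0.241, 0.006], [-0.241, 0.971, 0.0], [-0.005, -0.001, -1.0]]
wrist_force: [0.1, -0.9, 0.5]
gripper_width: 0.006
gripper_force: 0.0
```

```bash
python3 st.py; python3 - <<'E'
from station import eyes
import cv2,numpy as np
a=eyes.capture('side')[125:245,185:305];b=eyes.capture('top')[120:240,225:345]
cv2.imwrite('pics/c3.png',np.hstack([cv2.resize(x,(400,400),interpolation=cv2.INTER_CUBIC) for x in(a,b)]))
E
```

```text
t 8.2 tip_p mm [-14.8  -1.5 237.4] yaw err 0.001 tilt [0.006 0.   ] F [ 0.1 -0.9  0.5] w 0.006
```

View pics/c3.png

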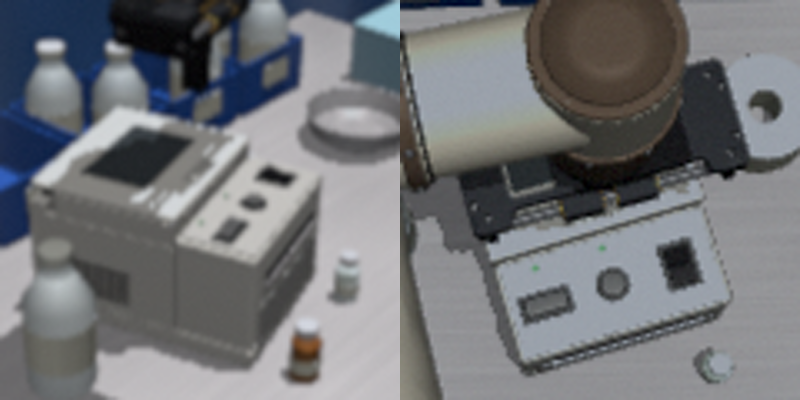

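The cover lies flat and the printer hasn't moved: the deck controls are at the same pixels as before. Next is the rocker.

Request:
jog_arm --pt "0.65 -0.67 0 0" --pt "0.65 -0.67 0 0" --pt "0.65 -0.67 0 0" --pt "0.65 -0.67 0 0" --pt "0 0 0.9 0" --pt "0 0 0.9 0" --pt "0 0 0.9 0" --pt "0 0 0.6 0" --pt "0 0 0.5 0" --pt "0 0 0 0"

```text
time_s: 9.3
tcp_pos: [0.5464, -0.1195, 0.3395]
ee_rot: [[-0.971, -0.24, -0.003], [-0.24, 0.971, 0.0], [0.003, 0.001, -1.0]]
wrist_force: [-0.4, -0.1, -0.1]
gripper_width: -0.001
gripper_force: 0.0
```

```bash
python3 st.py
```

```text
t 9.3 tip_p mm [-69.3 -54.8 157.5] yaw err 0.0 tilt [-0.003  0.   ] F [-0.4 -0.1 -0.1] w -0.001
```

Request:
jog_arm --pt "-0.1 0 0.3 0" --pt "0 0 0.3 0" --pt "0 0 0.2 0" --pt "0 0 0.15 0" --pt "0 0 0.1 0" --pt "0 0 0.1 0" --pt "0 0 0 0"

```text
time_s: 10.0
tcp_pos: [0.5488, -0.1185, 0.3178]
ee_rot: [[-0.971, -0.241, 0.0], [-0.241, 0.971, -0.0], [0.0, -0.0, -1.0]]
wrist_force: [0.0, -0.1, 0.4]
gripper_width: 0.002
gripper_force: 0.2
```

```bash
python3 st.py
```

```text
t 10.0 tip_p mm [-66.2 -54.6 135.8] yaw err 0.001 tilt [ 0. -0.] F [ 0.  -0.1  0.4] w 0.002
```

Request:
jog_arm --pt "0 0 0.1 0" --pt "0 0 0.1 0" --pt "0 0 0 0"

```text
time_s: 10.3
tcp_pos: [0.5485, -0.1185, 0.3168]
ee_rot: [[-0.97, -0.241, 0.0], [-0.241, 0.97, -0.001], [0.0, -0.001, -1.0]]
wrist_force: [-4.9, 2.9, 17.3]
gripper_width: 0.004
gripper_force: 8.5
```

```bash
python3 st.py
```

```text
t 10.3 tip_p mm [-66.6 -54.8 134.8] yaw err 0.002 tilt [ 0.    -0.001] F [-4.9  2.9 17.3] w 0.004
```

Request:
jog_arm --pt "0 0 -0.5 0" --pt "0 0 -1 0" --pt "0 0 -0.5 0" --pt "0.15 1 0 0" --pt "0.15 1 0 0" --pt "0.15 1 0 0" --pt "0.1 1 0 0" --pt "0.1 1 0 0" --pt "0 0.5 0 0" --pt "0 0 0 0"

```text
time_s: 11.3
tcp_pos: [0.5094, -0.0143, 0.3535]
ee_rot: [[-0.97, -0.242, -0.001], [-0.242, 0.97, -0.0], [0.001, 0.0, -1.0]]
wrist_force: [0.9, -0.8, 0.5]
gripper_width: 0.005
gripper_force: 0.0
```

```bash
python3 st.py; python3 - <<'E'
from station import eyes
import cv2,numpy as np
a=eyes.capture('side')[125:245,185:305];b=eyes.capture('top')[120:240,225:345]
cv2.imwrite('pics/c4.png',np.hstack([cv2.resize(x,(400,400),interpolation=cv2.INTER_CUBIC) for x in(a,b)]))
E
```

```text
t 11.3 tip_p mm [-79.6  56.  171.5] yaw err 0.002 tilt [-0.001 -0.   ] F [ 0.9 -0.8  0.5] w 0.005
```

View pics/c4.png

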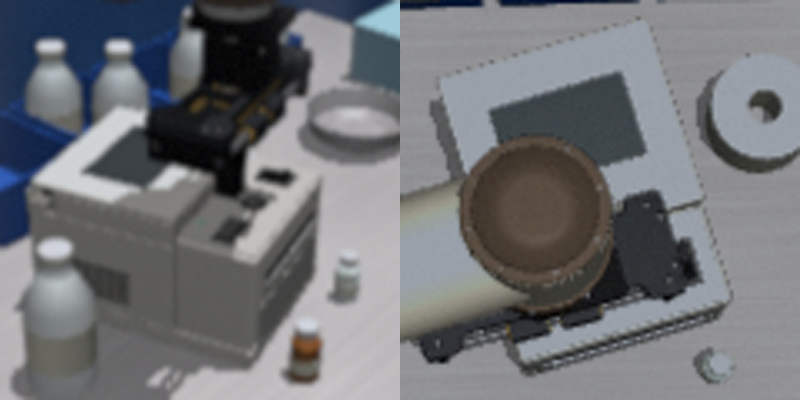

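The cover is flat and the printer is in place. The rocker shape changed at side-crop (275,176), and its stop height of 134.8 mm matches "on". The fingertips hang over the feed key, so I'll press it.

Request:
jog_arm --pt "0 0 0.7 0" --pt "0 0 0.5 0" --pt "0 0 0.3 0" --pt "0 0 0.2 0" --pt "0 0 0.1 0" --pt "0 0 0.1 0" --pt "0 0 0.1 0" --pt "0 0 0 0"

```text
time_s: 12.2
tcp_pos: [0.5095, -0.0152, 0.3155]
ee_rot: [[-0.97, -0.241, -0.0], [-0.241, 0.97, -0.001], [0.0, -0.001, -1.0]]
wrist_force: [-4.3, -2.3, 10.0]
gripper_width: 0.002
gripper_force: 5.2
```

```bash
python3 st.py
```

```text
t 12.2 tip_p mm [-79.7  54.9 133.5] yaw err 0.002 tilt [-0.    -0.001] F [-4.3 -2.3 10. ] w 0.002
```

Request:
jog_arm --pt "0 0 0.1 0" --pt "0 0 0 0" --pt "0 0 0 0"

```text
time_s: 12.5
tcp_pos: [0.5094, -0.0152, 0.3153]
ee_rot: [[-0.97, -0.242, 0.001], [-0.242, 0.97, -0.001], [-0.0, -0.002, -1.0]]
wrist_force: [-9.3, -0.9, 20.1]
gripper_width: 0.007
gripper_force: 9.9
```

```bash
python3 st.py
```

```text
t 12.5 tip_p mm [-79.6  54.8 133.3] yaw err 0.002 tilt [ 0.001 -0.001] F [-9.3 -0.9 20.1] w 0.007
```

Request:
jog_arm --pt "0 0 -0.5 0" --pt "0 0 -1 0" --pt "0 0 -0.4 0" --pt "0 -1 0 0" --pt "0 -1 0 0" --pt "0 -0.75 0 0" --pt "0 0 0 0"

```text
time_s: 13.2
tcp_pos: [0.5233, -0.0695, 0.3493]
ee_rot: [[-0.971, -0.238, -0.0], [-0.238, 0.971, 0.0], [0.0, 0.0, -1.0]]
wrist_force: [-0.9, 0.1, 0.5]
gripper_width: 0.004
gripper_force: 0.0
```

```bash
python3 st.py
```

```text
t 13.2 tip_p mm [-79.3  -0.9 167.3] yaw err -0.001 tilt [-0.  0.] F [-0.9  0.1  0.5] w 0.004
```

Request:
jog_arm --pt "0 0 0.6 0" --pt "0 0 0.5 0" --pt "0 0 0.3 0" --pt "0 0 0.1 0" --pt "0 0 0.1 0" --pt "0 0 0.1 0" --pt "0 0 0.1 0" --pt "0 0 0 0" --pt "0 0 0 0"

```text
time_s: 14.1
tcp_pos: [0.5226, -0.0681, 0.3155]
ee_rot: [[-0.971, -0.241, 0.0], [-0.241, 0.971, -0.0], [-0.0, -0.0, -1.0]]
wrist_force: [-6.2, 3.1, 10.5]
gripper_width: 0.005
gripper_force: 5.4
```

```bash
python3 st.py
```

```text
t 14.1 tip_p mm [-79.6   0.6 133.5] yaw err 0.001 tilt [ 0. -0.] F [-6.2  3.1 10.5] w 0.005
```

Request:
jog_arm --pt "0 0 0.1 0" --pt "0 0 0 0" --pt "0 0 0 0"

```text
time_s: 14.4
tcp_pos: [0.5225, -0.068, 0.3153]
ee_rot: [[-0.97, -0.242, 0.001], [-0.242, 0.97, -0.001], [-0.001, -0.001, -1.0]]
wrist_force: [-9.3, 4.0, 20.6]
gripper_width: 0.007
gripper_force: 10.1
```

Request:
jog_arm --pt "0 0 -0.5 0" --pt "0 0 -1 0" --pt "0 0 -1 0" --pt "0 0 -1 0" --pt "0 0 -1 0" --pt "0.5 -1 -0.5 0" --pt "0.5 -1 -0.5 0" --pt "0.5 -1 0 0" --pt "0.5 -1 0 0" --pt "0.5 -1 0 0"

```text
time_s: 15.4
tcp_pos: [0.4984, -0.1783, 0.422]
ee_rot: [[-0.971, -0.241, 0.002], [-0.241, 0.971, -0.0], [-0.002, -0.001, -1.0]]
wrist_force: [0.1, 0.7, -0.5]
gripper_width: 0.006
gripper_force: 0.0
```

Request:
jog_arm --pt "0.5 -1 0 0" --pt "0.5 -1 0 0" --pt "0.5 -1 0 0" --pt "0.5 -1 0 0" --pt "0.5 -1 0 0" --pt "0 0 0 0"

```text
time_s: 16.0
tcp_pos: [0.4737, -0.2883, 0.4215]
ee_rot: [[-0.971, -0.238, 0.001], [-0.238, 0.971, -0.001], [-0.001, -0.001, -1.0]]
wrist_force: [-0.7, -0.1, -0.2]
gripper_width: 0.003
gripper_force: 0.0
```

```bash
python3 st.py; python3 - <<'E'
from station import eyes
import cv2,numpy as np
a=eyes.capture('side')[125:245,185:305];b=eyes.capture('top')[120:240,225:345]
cv2.imwrite('pics/c5.png',np.hstack([cv2.resize(x,(400,400),interpolation=cv2.INTER_CUBIC) for x in(a,b)]))
E
```

```text
t 16.0 tip_p mm [-179.8 -201.6  239.5] yaw err -0.002 tilt [ 0.001 -0.001] F [-0.7 -0.1 -0.2] w 0.003
```

View pics/c5.png

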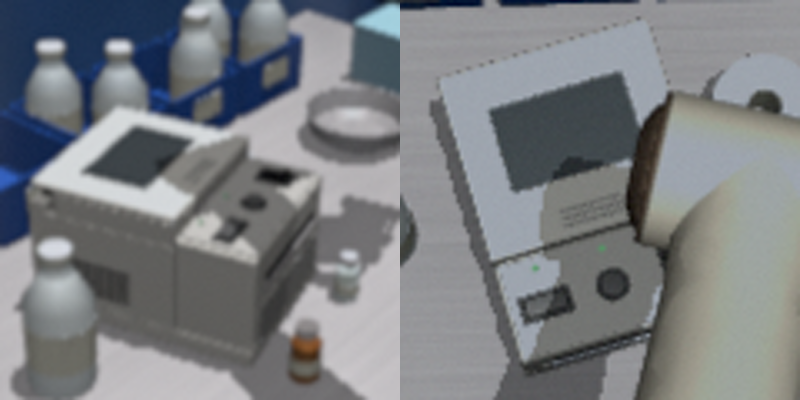

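The cover is shut, both keys are up, and the printer, vials and bottle are at their original pixels. The arm is clear, so I'm handing in.

```bash
python3 -c "
from station import r
print(r.finish_job())"
```

```text
the job is handed in; nothing more can be done
None
```

The job is handed in at about 16 s, with no verdict returned: cover shut, rocker tipped to on (judged from its stop height; it was in shadow in the last picture), and the feed and cut keys each pressed fully and released, with the printer and the things around it unmoved as far as the pictures show.

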